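# Unload the soak tank onto the comb rack

### The job

The mixing heads have finished soaking: fetch every one out of its deep tank well with the hook rod (no fingers on a head while it is down in the tank), and stand each in the grey comb rack with its fins fully down between the rack's fins. Once the last head is out of the tank, and not before, turn the soak timer back anticlockwise to its zero stop. Finish with the hook rod hanging upright in its fork stand again, and do not shift the ink tubs.

Things in the scene. Friction and masses are not known exactly. Their poses are not given: they have to be found in the camera images.
- tank: soak tank, fixed steel box 88 (x) x 228 (y) x 150 mm high, origin mid-underside on the table. Three wells in a row along y, centres y = -74, 0, 74 mm, 76 (x) x 68 (y) mm inside, open on top, too deep for a gripper. In each, a 10 mm wide ledge along both y-side walls, top 38 mm above the table, with 10 mm high lips (19 to 27 mm either side of the middle in x) that keep a hanging head's bar centred.
- head0: aluminium finned mixing head, 90 g (one of the three may be absent). Origin: middle of the fin-tip plane; z up, y along its bar. Four fins 4 mm thick (y), 30 wide (x), 26 tall at y = -19.5, -6.5, 6.5, 19.5 mm carry a bar 30 (x) x 60 (y) x 10 mm at z 26 to 36 mm. Hangs at first by its bar's ends on the ledges of a tank well, origin 12 mm above the table. Stands steadily on its fin tips.
- head1: aluminium finned mixing head, 90 g (one of the three may be absent). Origin: middle of the fin-tip plane; z up, y along its bar. Four fins 4 mm thick (y), 30 wide (x), 26 tall at y = -19.5, -6.5, 6.5, 19.5 mm carry a bar 30 (x) x 60 (y) x 10 mm at z 26 to 36 mm. Hangs at first by its bar's ends on the ledges of a tank well, origin 12 mm above the table. Stands steadily on its fin tips.
- head2: aluminium finned mixing head, 90 g (one of the three may be absent). Origin: middle of the fin-tip plane; z up, y along its bar. Four fins 4 mm thick (y), 30 wide (x), 26 tall at y = -19.5, -6.5, 6.5, 19.5 mm carry a bar 30 (x) x 60 (y) x 10 mm at z 26 to 36 mm. Hangs at first by its bar's ends on the ledges of a tank well, origin 12 mm above the table. Stands steadily on its fin tips.
- head0_bail (a point): peak of that head's bail: a 5 mm wire loop in the head's y-z plane, feet on the bar at y = +-15 mm, sloping in to y = +-9 mm at z 62, meeting in a blunt peak here (wire centre y 0, z 67.5 mm from the head's origin); the clear opening under the peak is 29 mm high down to the bar
- head1_bail (a point): peak of that head's bail: a 5 mm wire loop in the head's y-z plane, feet on the bar at y = +-15 mm, sloping in to y = +-9 mm at z 62, meeting in a blunt peak here (wire centre y 0, z 67.5 mm from the head's origin); the clear opening under the peak is 29 mm high down to the bar
- head2_bail (a point): peak of that head's bail: a 5 mm wire loop in the head's y-z plane, feet on the bar at y = +-15 mm, sloping in to y = +-9 mm at z 62, meeting in a blunt peak here (wire centre y 0, z 67.5 mm from the head's origin); the clear opening under the peak is 29 mm high down to the bar
- rack: grey comb rack, loose, 1.5 kg. Base 60 (x) x 250 (y) x 10 mm, origin mid-underside. 19 fins 50 wide (x), 4 thick (y), 24 mm tall above the base, at y = 13 mm times -9 to 9. A head with its middle over a rack fin (e.g. y = -78, 0, 78 mm) and its bar along the rack's y (either way round) slides down with 2.5 mm play each side till its fin tips stand on the base, 10 mm above the rack's origin.
- rod: hook rod, 80 g. Origin on the shaft axis at the underside of its square collar (32 x 32 x 4 mm), z up. Above: square wooden handle 22 x 22 mm, z 4 to 50 mm. Below: 5 mm steel shaft down to z -100 mm, bent there into a hook: level along the rod's +x to x 15, then rising to its tip at x 19, z -89 mm (wire centre lines). It hangs at first in the fork stand by its collar.
- stand: fixed steel fork stand for the rod, origin on the table under the rod's place. Two level prongs along x, 14 mm apart (y), each 14 mm wide, x -22 to 40 mm, tops 120 mm above the table, open to the stand's -x, a post behind at x 40 to 52. Rod home: collar on the prongs (its origin at x 0, y 0, z 120), hook pointing along the stand's +x within 0.1 rad; so turned, the hook passes up and down between the prongs.
- timer (a joint): the soak timer's knob angle in rad: 0 at the zero stop, growing clockwise seen from above, up to 3.0; it stays where it is left (friction 0.03 N m).
- timer_grip (a point): point on the knob's axis at the height to grip it; its bar grip, 42 mm long, 14 mm wide, 7 mm up from here and 25 mm down, lies along this point's own x axis (the point turns with the knob; a white line marks its -x end, the zero of the printed scale). It sits on a fixed grey box 100 x 90 x 35 mm.
- tub_near: an ink tub (bystander), 72 mm wide, 69 mm high, origin under its middle; leave alone
- tub_far: an ink tub (bystander), 72 mm wide, 69 mm high, origin under its middle; leave alone
- tub_right: a small ink tub (bystander), 60 mm wide, 57 mm high, origin under its middle; leave alone
Not all that is in view belongs to the job. Leave any green or pink look-alike of the head1 alone.

How it is judged:
On the way, in this order (a step that is already met when the one before it is completed fails the run):
1. every head is out of the tank ((z of head0 in the frame of tank above 0.15 m or x of head0 in the frame of tank above 0.06 m or x of head0 in the frame of tank below -0.06 m or y of head0 in the frame of tank above 0.145 m or y of head0 in the frame of tank below -0.145 m) and (z of head1 in the frame of tank above 0.15 m or x of head1 in the frame of tank above 0.06 m or x of head1 in the frame of tank below -0.06 m or y of head1 in the frame of tank above 0.145 m or y of head1 in the frame of tank below -0.145 m) and (z of head2 in the frame of tank above 0.15 m or x of head2 in the frame of tank above 0.06 m or x of head2 in the frame of tank below -0.06 m or y of head2 in the frame of tank above 0.145 m or y of head2 in the frame of tank below -0.145 m)), for 0.2 s.
2. the timer is turned back to its zero stop (value of joint timer below 0.08 rad), for 0.2 s.
At the end, for the whole second after the job is handed in: each head upright (0.12 rad), still, in the rack: fin tips within 4.5 mm of its base, within 20 mm of its long centre line, 120 mm of its middle; timer within 0.08 rad of zero; rod upright (0.1 rad), still in the fork: collar within 3 mm of the prongs, 15 mm ahead to 20 mm behind (z of head0 in the frame of rack between 0.005 and 0.0145 m and x of head0 in the frame of rack between -0.02 and 0.02 m and y of head0 in the frame of rack between -0.12 and 0.12 m and angle between each of head0, head1, head2's own z axis and vertical below 0.12 rad and linear speed of each of head0, head1, head2, rod below 0.02 m/s and z of head1 in the frame of rack between 0.005 and 0.0145 m and x of head1 in the frame of rack between -0.02 and 0.02 m and y of head1 in the frame of rack between -0.12 and 0.12 m and z of head2 in the frame of rack between 0.005 and 0.0145 m and x of head2 in the frame of rack between -0.02 and 0.02 m and y of head2 in the frame of rack between -0.12 and 0.12 m and value of joint timer below 0.08 rad and x of rod in the frame of stand between -0.015 and 0.02 m and y of rod in the frame of stand between -0.008 and 0.008 m and z of rod in the frame of stand between 0.117 and 0.123 m and angle between rod's own z axis and vertical below 0.1 rad); the robot touches nothing.
It fails at once if fingers touch a head while it is down in the tank ((contact force between the fingers and head0 above 0.5 N and not (z of head0 in the frame of tank above 0.15 m or x of head0 in the frame of tank above 0.06 m or x of head0 in the frame of tank below -0.06 m or y of head0 in the frame of tank above 0.145 m or y of head0 in the frame of tank below -0.145 m) and z of head0 in the frame of tank below 0.1 m) or (contact force between the fingers and head1 above 0.5 N and not (z of head1 in the frame of tank above 0.15 m or x of head1 in the frame of tank above 0.06 m or x of head1 in the frame of tank below -0.06 m or y of head1 in the frame of tank above 0.145 m or y of head1 in the frame of tank below -0.145 m) and z of head1 in the frame of tank below 0.1 m) or (contact force between the fingers and head2 above 0.5 N and not (z of head2 in the frame of tank above 0.15 m or x of head2 in the frame of tank above 0.06 m or x of head2 in the frame of tank below -0.06 m or y of head2 in the frame of tank above 0.145 m or y of head2 in the frame of tank below -0.145 m) and z of head2 in the frame of tank below 0.1 m)).
It fails at once if an ink tub is shifted by more than 40 mm (distance of any of tub_near, tub_far, tub_right from where it was at the start of the episode above 0.04 m).
Of head0, head1, head2 only 2 to 3 are there at a start; the rules pass over those that are not, and their reading is None.
At some moment in a run one of rack may be knocked a few centimetres aside while the robot is not near it.
It also fails if it takes over 210 s, if anything falls off the work surface, if the arm or the gripper's body presses on something with over 40 N, if the wrist force passes 120 N, or if a joint passes its speed limit or range.

### The arm

A 6-joint arm with a two-finger parallel gripper is mounted at the origin on the work surface. World frame = base frame: x ahead of the robot, y to its left, z up, the work surface at z = 0. Lengths are in m, angles in rad, forces in N, time in s.
With the tool pointing down it reaches from about 0.35 to 0.975 m from the base axis. Payload 7.1 kg.
Tool frame: the origin (TCP) lies midway between the tips of the shut fingers; the grasp point (between the pads) lies 19 mm behind it; z points along the fingers, y is the line along which they close (so a half turn about z gives the same grasp; the last joint's range is limited). The gripper opens to 88 mm and grips with 3 to 60 N. Pads are 20 mm wide; open, the fingers measure 115 mm over their backs; the gripper's body (75 mm by 178 mm) begins 61 mm behind the grasp point.
Start: joints at [1.222, 0.423, 1.63, -0, 1.089, -0.019], TCP at [0.202, 0.591, 0.223] pointing down, gripper open.
Joint ranges: [-3, 3], [-0.9, 2.11], [0.09, 2.58], [-1.31, 4.45], [0.11, 2.69], [-2.54, 2.54]. Speed limits (rad/s): [2.39, 2.39, 3.01, 3.14, 3.14, 3.14].

### API

Orientations are given as a unit quaternion [w, x, y, z].
In Python, from station import move_pose, movel, movej, command_gripper, wait, inverse_kinematics, read_camera, camera_info, MotionError, job_done, get_time, get_joint_pos, get_qvel, get_effort, get_tcp_pos, get_ee_rot, get_ft_force, get_ft_torque, get_grip_width, get_finger_force gives the robot as it stands. Calls block until the motion is done:
- move_pose(position, orientation): joint-space move of the TCP to a pose.
- movel(position, frame=None, v=0.15, until_force=None): straight line of the TCP; frame=None keeps the orientation; v is the mean speed in m/s. With until_force (N) it stops when the force on the tool has changed by that much, and returns True; else False.
- movej(angles): joint-space move.
- command_gripper(opening): opening from 0.0 (shut) to 1.0 (fully open); the grip force is fixed at half the most; returns when the fingers have stopped.
- wait(seconds).
- inverse_kinematics(position, orientation): joint angles nearest the present ones, or None.
- read_camera(name): name is "scene" or "top" or "wrist"; returns the picture (384x512x3 uint8, red, green, blue); there is no depth.
- camera_info(name): a dict with "intrinsics" (3x3 intrinsics, pixels), "T" (4x4, takes a point from camera to world coordinates); the wrist camera has in their place "tool_from_camera" (4x4, takes a point from camera to tool coordinates, whose origin is the TCP and whose axes are the flange's). Camera axes: x right, y up, looking along -z (the intrinsics and any distortion apply to the point x, -y, -z); pixel columns grow to the right and rows downward; lengths in m; the calibration is good to about 2 mm. A picture is of the moment at which its call begins: read the wrist's pose just before it. camera_info takes no time and is no camera call.
A pose or a line that the arm cannot do raises MotionError and nothing moves.
- job_done(): hands the job in; it is judged then, once.
Readings, each from a call of its own:
- get_time(): time.
- get_joint_pos(): joint angles.
- get_qvel(): joint speeds.
- get_effort(): joint torques, N m.
- get_tcp_pos(): TCP position.
- get_ee_rot(): TCP orientation.
- get_ft_force(): force on the tool from outside, world axes, zero at the start.
- get_ft_torque(): the same for the moment, N m.
- get_grip_width(): opening from 0.0 (shut) to 1.0 (fully open).
- get_finger_force(): force on a finger pad.
Only numpy, scipy, OpenCV 4.12 (cv2) and the standard library are available. Lean on these libraries where they do the work, as an engineer would, in place of code of your own. Each camera call takes 0.05 s, during which the arm holds its last target. There are 200 camera calls.

## Working session

There is one attempt and no reset: what is moved stays moved. The work goes in short steps, each a Python script; the robot and the scene stay as the last script left them, time stands still between calls to the robot, and variables do not carry over. Pictures are saved under pics/ and viewed, at most 14 in all, crops included, and the job is handed in when it is done.

```bash
mkdir -p pics; ls
python3 - <<'E'
from station import *
import cv2,numpy as np
np.set_printoptions(precision=4,suppress=True)
for n in ["scene","top"]:
    im=read_camera(n); cv2.imwrite(f"pics/{n}0.png",cv2.cvtColor(im,cv2.COLOR_RGB2BGR))
    i=camera_info(n); print(n,i)
print(camera_info("wrist"))
print(get_time(),get_ee_rot(),get_tcp_pos())
E
```

```text
pics
scene {'intrinsics': array([[355.3418,   0.    , 251.4251],
       [  0.    , 355.3418, 197.6998],
       [  0.    ,   0.    ,   1.    ]]), 'T': array([[ 0.4254, -0.5645,  0.7074,  1.2112],
       [ 0.905 ,  0.2639, -0.3336, -0.3379],
       [ 0.0016,  0.7821,  0.6231,  0.6796],
       [ 0.    ,  0.    ,  0.    ,  1.    ]])}
top {'intrinsics': array([[498.1358,   0.    , 259.505 ],
       [  0.    , 498.1358, 195.2946],
       [  0.    ,   0.    ,   1.    ]]), 'T': array([[-0.0427,  0.9727, -0.2283,  0.2657],
       [-0.9991, -0.0423,  0.0068, -0.0252],
       [-0.0031,  0.2284,  0.9736,  1.3022],
       [ 0.    ,  0.    ,  0.    ,  1.    ]])}
{'intrinsics': array([[269.0216,   0.    , 254.4589],
       [  0.    , 269.0216, 194.0823],
       [  0.    ,   0.    ,   1.    ]]), 'tool_from_camera': array([[ 0.0002,  0.9707,  0.2403,  0.0649],
       [ 1.    , -0.0001, -0.0001,  0.0004],
       [-0.    ,  0.2403, -0.9707, -0.1609],
       [ 0.    ,  0.    ,  0.    ,  1.    ]])}
0.1 [-0.0001  0.1642  0.9864 -0.0007] [0.2022 0.5909 0.222 ]
```

View pics/scene0.png

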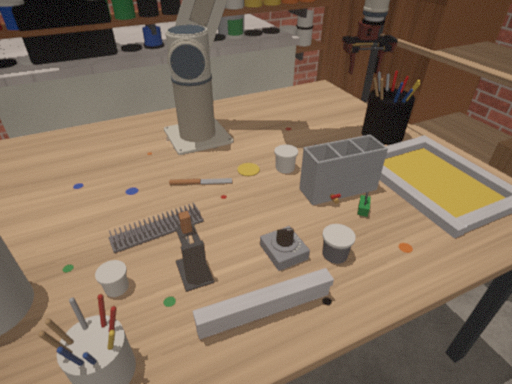

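View pics/top0.png

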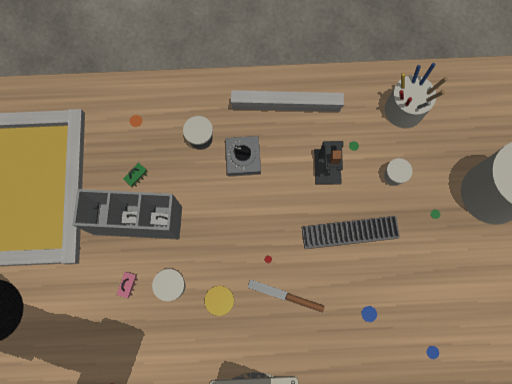

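The scene picture shows the tank (340,168), timer (285,243), stand with rod (193,250) and rack (157,228). In the top picture the tank is at (128,213) with heads in the middle and right wells; the timer is at (242,155), the stand at (329,160) and the rack at (350,233). The green and pink look-alikes are at (135,175) and (127,285).

```bash
cat > h.py <<'E'
from station import *
import cv2,numpy as np
from scipy.spatial.transform import Rotation as R
np.set_printoptions(precision=4,suppress=True)
def camT(n):
    i=camera_info(n)
    if n!="wrist": return i["intrinsics"],np.array(i["T"])
    T=np.eye(4); q=get_ee_rot(); T[:3,:3]=R.from_quat([q[1],q[2],q[3],q[0]]).as_matrix(); T[:3,3]=get_tcp_pos()
    return i["intrinsics"],T@np.array(i["tool_from_camera"])
def px2w(K,T,uv,z):
    uv=np.atleast_2d(uv).astype(float)
    d=np.c_[(uv[:,0]-K[0,2])/K[0,0],-(uv[:,1]-K[1,2])/K[1,1],-np.ones(len(uv))]@T[:3,:3].T
    o=T[:3,3]; return o+d*((np.atleast_1d(z)-o[2])/d[:,2])[:,None]
def w2px(K,T,p):
    c=(np.atleast_2d(p)-T[:3,3])@T[:3,:3]
    return np.c_[K[0,0]*c[:,0]/-c[:,2]+K[0,2],-K[1,1]*c[:,1]/-c[:,2]+K[1,2]]
def down(yaw):  # tool z down; tool x at angle yaw, tool y = yaw-90deg
    m=np.array([[np.cos(yaw),np.sin(yaw),0],[np.sin(yaw),-np.cos(yaw),0],[0,0,-1]])
    q=R.from_matrix(m).as_quat(); return [q[3],q[0],q[1],q[2]]
def snap(n,name,crop=None,scale=1):
    K,T=camT(n); im=read_camera(n); np.savez(f"pics/{name}.npz",K=K,T=T,im=im)
    cv2.imwrite(f"pics/{name}.png",cv2.cvtColor(im,cv2.COLOR_RGB2BGR)); return K,T,im
def load(name): d=np.load(f"pics/{name}.npz"); return d["K"],d["T"],d["im"]
E
python3 - <<'E'
from h import *
K,T=camT("top")
for n,uv,z in [("tank",[128,210],.15),("rod",[337,155],.17),("timer",[242,153],.06),("rack",[350,228],.034),("tubs",[198,128],.069),("",[168,283],.069),("",[399,170],.057),("standbase",[328,183],0)]:
    print(n,px2w(K,T,uv,z))
for p,zz in [((.25,.45),.4),((.33,.3),.4),((.5,0),.4),((.5,-.15),.4)]:
  for yaw in (0,np.pi/2,-np.pi/2,np.pi): print(p,yaw,inverse_kinematics([*p,zz],down(yaw)))
E
```

```text
tank [[0.5138 0.2786 0.15  ]]
rod [[ 0.6216 -0.2214  0.17  ]]
timer [[0.6724 0.007  0.06  ]]
rack [[ 0.4666 -0.263   0.034 ]]
tubs [[0.7433 0.1199 0.069 ]]
 [[0.3447 0.199  0.069 ]]
 [[ 0.6094 -0.3986  0.057 ]]
standbase [[ 0.5971 -0.2204  0.    ]]
(0.25, 0.45) 0 None
(0.25, 0.45) 1.5707963267948966 [ 1.0406  0.0918  1.6599 -0.      1.3899  1.0406]
(0.25, 0.45) -1.5707963267948966 [ 1.0406  0.0918  1.6599 -0.      1.3899 -2.101 ]
(0.25, 0.45) 3.141592653589793 [ 1.0406  0.0918  1.6599 -0.      1.3899 -0.5302]
(0.33, 0.3) 0 [ 0.7111 -0.0292  1.7856 -0.      1.3853  2.2819]
(0.33, 0.3) 1.5707963267948966 [ 0.7111 -0.0292  1.7856 -0.      1.3853  0.7111]
(0.33, 0.3) -1.5707963267948966 [ 0.7111 -0.0292  1.7856 -0.      1.3853 -2.4305]
(0.33, 0.3) 3.141592653589793 [ 0.7111 -0.0292  1.7856 -0.      1.3853 -0.8597]
(0.5, 0) 0 [-0.0238  0.0661  1.688  -0.      1.3874  1.547 ]
(0.5, 0) 1.5707963267948966 [-0.0238  0.0661  1.688  -0.      1.3874 -0.0238]
(0.5, 0) -1.5707963267948966 None
(0.5, 0) 3.141592653589793 [-0.0238  0.0661  1.688  -0.      1.3874 -1.5946]
(0.5, -0.15) 0 [-0.3143  0.1043  1.646  -0.      1.3914  1.2565]
(0.5, -0.15) 1.5707963267948966 [-0.3143  0.1043  1.646  -0.      1.3914 -0.3143]
(0.5, -0.15) -1.5707963267948966 None
(0.5, -0.15) 3.141592653589793 [-0.3143  0.1043  1.646  -0.      1.3914 -1.8851]
```

Run:
```python
from h import *
out=[]
for n,p in [("tank",(.5,.27,.33)),("timer",(.66,.0,.25)),("stand",(.60,-.24,.33)),("rack",(.47,-.27,.27))]:
    move_pose(p,down(np.pi/2 if n!="tank" else np.pi/2)); wait(.3)
    K,T,im=snap("wrist","w_"+n); out.append(cv2.cvtColor(im,cv2.COLOR_RGB2BGR))
    print(n,T[:3,3],get_time())
cv2.imwrite("pics/m1.png",np.vstack([out[0][40:340],out[1][40:340]]))
cv2.imwrite("pics/m2.png",np.vstack([out[2][40:340],out[3][40:340]]))
```

```text
tank [0.5001 0.336  0.4907] 2.1
timer [0.6603 0.0664 0.4113] 3.6833
stand [ 0.6008 -0.1736  0.4905] 5.05
rack [ 0.4714 -0.2044  0.4312] 6.0417
```

View pics/m1.png

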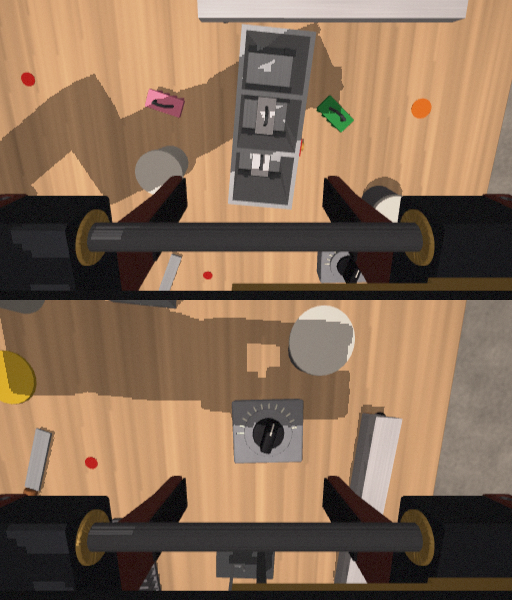

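View pics/m2.png

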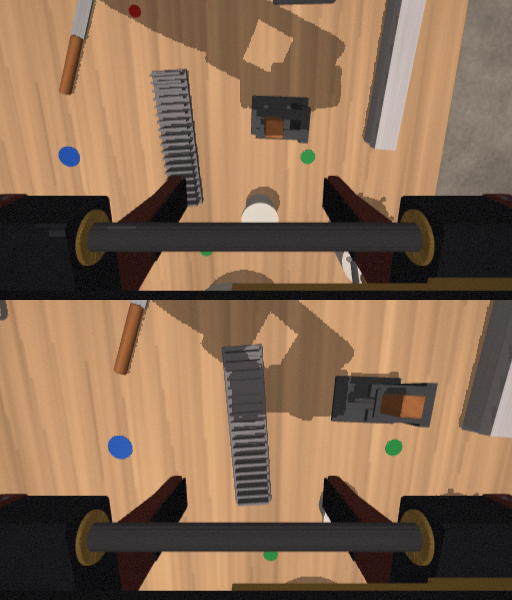

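The first mosaic shows the tank at (270,115), with the top (+y) well possibly empty, and the timer knob at (268,433). The second shows the stand and rod at (280,118) and the rack at (178,135). I need closer views.

Run:
```python
from h import *
def cr(im,x0,y0,w,h,s): return cv2.resize(cv2.cvtColor(im,cv2.COLOR_RGB2BGR)[y0:y0+h,x0:x0+w],None,fx=s,fy=s,interpolation=cv2.INTER_CUBIC)
for n,p in [("stand2",(.615,-.30,.25)),("tank2",(.51,.20,.26))]:
    move_pose(p,down(np.pi/2)); wait(.3); K,T,im=snap("wrist",n)
    cv2.imwrite(f"pics/{n}c.png",cr(im,156,20,200,190,3.1)[:,:]) if n=="stand2" else cv2.imwrite(f"pics/{n}c.png",cr(im,156,0,200,200,3))
    print(get_time())
```

```text
7.0417
9.2417
```

View pics/stand2c.png

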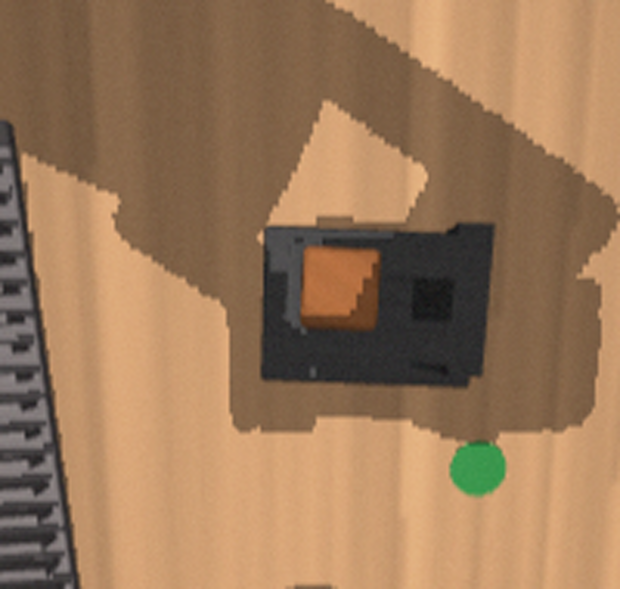

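View pics/tank2c.png

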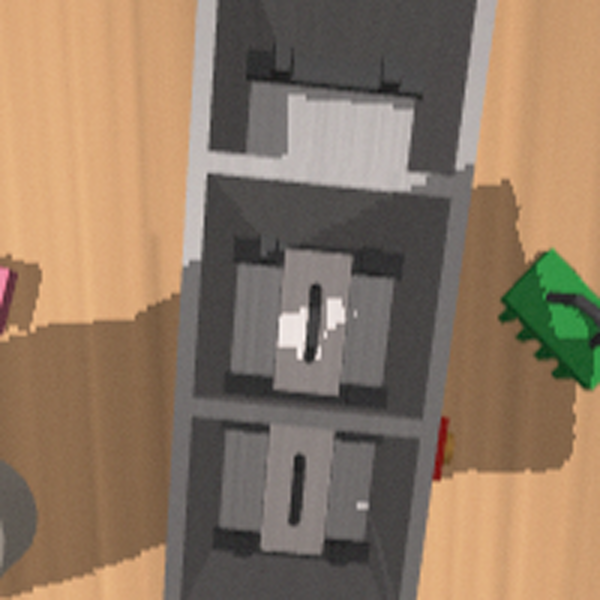

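The stand close-up shows the handle top at crop (341,286). The stand opens to the left (world -x), with its post on the right. The tank close-up shows the top (+y) well empty, and heads in the middle well (313,322) and lower well (298,490).

```bash
cat >> h.py <<'E'
from scipy.optimize import least_squares
def fit2d(K,T,uv,loc,x0):
    "pose (x,y,yaw) of an upright object from pixels uv of local points loc"
    uv=np.array(uv,float);loc=np.array(loc,float)
    def W(p):
        c,s=np.cos(p[2]),np.sin(p[2]); return np.c_[p[0]+c*loc[:,0]-s*loc[:,1],p[1]+s*loc[:,0]+c*loc[:,1],loc[:,2]]
    r=least_squares(lambda p:(w2px(K,T,W(p))-uv).ravel(),x0,x_scale=[.1,.1,1])
    return r.x,r.fun.reshape(-1,2)
E
python3 - <<'E'
from h import *
K,T,im=load("tank2")
uv=np.array([(208,174),(451,199),(195,400),(418,420),(193,420),(415,437),(210,150),(457,168)])/3+[156,0]
loc=[(-.038,.034,.15),(.038,.034,.15),(-.038,-.034,.15),(.038,-.034,.15),(-.038,-.04,.15),(.038,-.04,.15),(-.038,.04,.15),(.038,.04,.15)]
p,r=fit2d(K,T,uv,loc,[.51,.28,0]); print("tank",p,r)
c,s=np.cos(p[2]),np.sin(p[2]); 
for y in (0,-.074): print("well",p[0]-s*y,p[1]+c*y)
print("bars",px2w(K,T,np.array([(313,322),(298,489)])/3+[156,0],.048))
print("bail ends mid",px2w(K,T,np.array([(317,286),(311,360),(300,455),(294,523)])/3+[156,0],.07))
K,T,im=load("w_tank"); p2,r=fit2d(K,T,[(241,66),(316,77),(230,242),(292,247)],[(-.044,.114,.15),(.044,.114,.15),(-.044,-.114,.15),(.044,-.114,.15)],[.51,.28,0]); print("tankB",p2,r)
K,T,im=load("stand2"); f=lambda a:np.array(a)/3.1+[156,20]
h=px2w(K,T,f([(304,248),(380,250),(377,322),(302,320)]),.17); print("handle",h,h.mean(0))
print("prong corners at .12",px2w(K,T,f([(265,228),(261,379),(468,386),(494,224)]),.12))
E
```

```text
tank [ 0.5181  0.2904 -0.0928] [[-0.5968 -0.6772]
 [ 0.2155 -0.7693]
 [-0.8074 -0.6195]
 [ 1.69   -0.0245]
 [-0.5149 -1.0777]
 [ 1.9052  0.4393]
 [-0.8337  0.1924]
 [-0.884   2.5295]]
well 0.5180835796035355 0.2903941519383865
well 0.5112263321042391 0.2167125520865009
bars [[0.5185 0.2909 0.048 ]
 [0.5119 0.2172 0.048 ]]
bail ends mid [[0.5196 0.3034 0.07  ]
 [0.5173 0.2742 0.07  ]
 [0.5127 0.2347 0.07  ]
 [0.5101 0.205  0.07  ]]
tankB [ 0.5186  0.2889 -0.0902] [[ 0.7251 -0.7477]
 [ 0.4809 -4.3098]
 [-1.6085  3.2968]
 [ 0.1958  3.7104]]
handle [[ 0.6145 -0.212   0.17  ]
 [ 0.6353 -0.2125  0.17  ]
 [ 0.6349 -0.2317  0.17  ]
 [ 0.6139 -0.2311  0.17  ]] [ 0.6246 -0.2218  0.17  ]
prong corners at .12 [[ 0.6016 -0.201   0.12  ]
 [ 0.5996 -0.25    0.12  ]
 [ 0.6709 -0.2524  0.12  ]
 [ 0.677  -0.1998  0.12  ]]
```

```bash
cat >> h.py <<'E'
YS=np.pi/2-0.02
GX,GY,GZ=.6246,-.2228,.134   # grasp TCP of rod in stand
E
python3 - <<'E'
from h import *
move_pose([GX,GY,.26],down(YS)); command_gripper(.55)
print(movel([GX,GY,GZ],v=.1,until_force=8), get_tcp_pos())
command_gripper(0); print("w",get_grip_width(),get_finger_force(),get_ft_force())
movel([GX,GY,GZ+.005],v=.03); print(get_ft_force())
movel([GX-.07,GY,GZ+.005],v=.08); print(get_ft_force())
movel([GX-.07,GY,.36],v=.2); print(get_ft_force())
# hover at middle well, hook pointing +x' ; shaft 28 mm behind bail
y=-.092; d=np.array([np.cos(y),np.sin(y)]); b=np.array([.5183,.2906])
p=b-.028*d; move_pose([*p,.36],down(np.pi/2+y)); movel([*p,.29],v=.1); wait(.3)
K,T,im=snap("wrist","hover1"); print(get_time(),get_tcp_pos())
cv2.imwrite("pics/hover1c.png",cv2.resize(cv2.cvtColor(im,cv2.COLOR_RGB2BGR)[40:260,126:386],None,fx=2.7,fy=2.7,interpolation=cv2.INTER_CUBIC))
E
```

```text
False [ 0.6251 -0.223   0.1348]
w 0.2499827694948907 29.976698756217957 [-1.1859 -0.0873  1.1278]
[-0.4281 -0.0139 -0.5058]
[ 0.4256 -0.1878 -1.1561]
[-0.1652 -0.1115 -0.9473]
19.2417 [0.4905 0.2933 0.2904]
```

View pics/hover1c.png

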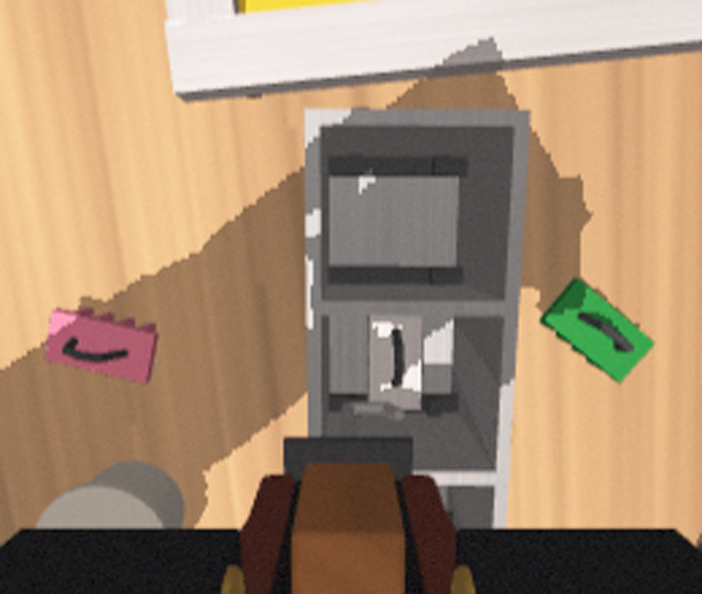

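The picture shows the hook at crop (345-408, 410), pointing at the middle well, and the middle head's bail at (398,358). The tank sits square to the tool. I'll check this against the predicted projections.

Run:
```python
from h import *
K,T,im=load("hover1"); t=get_tcp_pos(); y=-.092; d=np.array([np.cos(y),np.sin(y),0]); n=np.array([-d[1],d[0],0]); z=np.array([0,0,1])
o=np.array(t)-[0,0,.014]
f=lambda p:(w2px(K,T,p)-[126,40])*2.7
print("tip,bend",f([o+.019*d-.089*z,o+.015*d-.1*z,o-.1*z]))
b=np.array([.5183,.2906,.012])
print("bail feet/shoulder/peak",f([b+s*.015*n+.036*z for s in(1,-1)]+[b+s*.009*n+.062*z for s in (1,-1)]+[b+.0675*z]))
print("bar corners",f([b+i*.015*d+j*.03*n+.036*z for i,j in((-1,1),(1,1),(1,-1),(-1,-1))]))
```

```text
tip,bend [[396.168  416.5805]
 [384.0081 409.7785]
 [345.462  409.7763]]
bail feet/shoulder/peak [[395.9353 330.2008]
 [395.0645 383.1847]
 [399.0399 347.8838]
 [398.4463 381.6829]
 [399.4837 366.6976]]
bar corners [[369.1532 302.9899]
 [423.6104 302.9983]
 [420.9231 408.9884]
 [368.3565 408.9853]]
```

```bash
cat >> h.py <<'E'
OFF=.0148  # TCP height above rod origin
def fetch(b,y):
    d=np.array([np.cos(y),np.sin(y)]); q=down(np.pi/2+y)
    p0=b-.029*d; p1=b-.0105*d
    move_pose([*p0,.36],q); wait(.2); f0=get_ft_force()
    for z,v in((.26,.2),(.1708,.06)):
        if movel([*p0,z],v=v,until_force=6): print("contact descending",get_tcp_pos()); return False
    print("in",get_ft_force()-f0)
    if movel([*p1,.1708],v=.03,until_force=4): print("contact sliding",get_tcp_pos(),get_ft_force()-f0)
    movel([*p1,.200],v=.04); wait(.3); print("lifted a bit",get_ft_force()-f0)
    movel([*p1,.36],v=.1); wait(.5); print("up",get_ft_force()-f0,get_time())
    return True
E
python3 - <<'E'
from h import *
fetch(np.array([.5183,.2906]),-.092)
K,T,im=snap("wrist","f1"); a=cv2.cvtColor(im,cv2.COLOR_RGB2BGR)[30:270,116:396]
K,T,im=snap("scene","f1s"); b=cv2.cvtColor(im,cv2.COLOR_RGB2BGR)[30:270,200:480]
cv2.imwrite("pics/f1c.png",cv2.resize(np.vstack([a,b]),None,fx=1.25,fy=1.25))
E
```

```text
in [-0.2895 -0.7192  0.1648]
lifted a bit [-1.5504  0.1736 -0.2009]
up [ 0.3883 -0.227   0.1296] 26.3083
```

View pics/f1c.png

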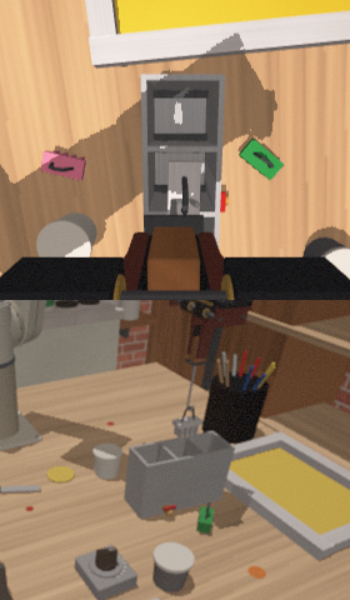

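The head hangs on the hook, at (185,190) in the wrist half and (185,425) in the scene half. Next I carry it over and measure the rack from the side.

Run:
```python
from h import *
movel([.40,-.36,.36],down(np.pi/2),v=.16); wait(.5)
K,T,im=snap("wrist","r1"); print(get_time(),get_tcp_pos(),get_ft_force())
cv2.imwrite("pics/r1c.png",cv2.resize(cv2.cvtColor(im,cv2.COLOR_RGB2BGR)[0:230,200:400],None,fx=2.6,fy=2.6,interpolation=cv2.INTER_CUBIC))
```

```text
31.2333 [ 0.4  -0.36  0.36] [ 0.7921 -0.2005 -1.7627]
```

View pics/r1c.png

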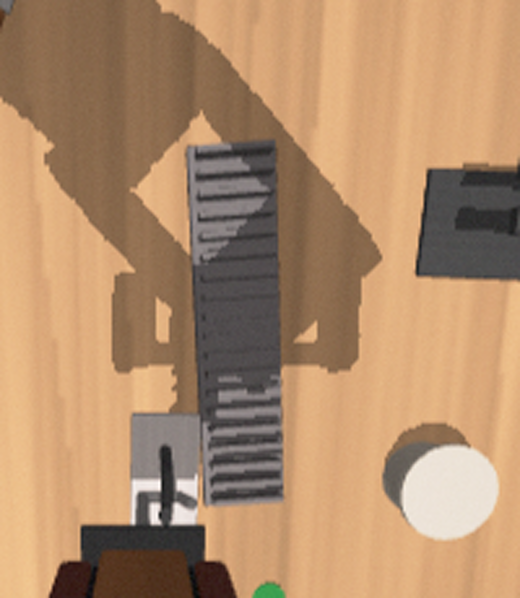

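The rack base runs from (188,147)-(276,141) at the top to (206,506)-(283,500) at the bottom. The hanging head's bar spans x 132-199 with its far end at y 413, square to the tool.

```bash
cat >> h.py <<'E'
def fins(K,T,im,p,xs=(-.015,0,.015),ylo=-.13,yhi=.13):
    "phase of the fin tops along the rack: brightness vs rack y at z=.034, blue-grey"
    g=im.astype(float).mean(2); ys=np.arange(ylo,yhi,.0005); c,s=np.cos(p[2]),np.sin(p[2]); out=[]
    for x in xs:
        P=np.c_[p[0]+c*x-s*ys,p[1]+s*x+c*ys,np.full(len(ys),.034)]; uv=w2px(K,T,P).astype(np.float32)
        out.append(cv2.remap(g.astype(np.float32),uv[:,0],uv[:,1],cv2.INTER_LINEAR).ravel())
    return ys,np.mean(out,0)
E
python3 - <<'E'
from h import *
K,T,im=load("r1"); f=lambda a:np.array(a,float)/2.6+[200,0]
p,r=fit2d(K,T,f([(188,147),(206,506),(276,141),(283,500)]),[(-.03,.125,.005),(-.03,-.125,.005),(.03,.125,.01),(.03,-.125,.01)],[.47,-.26,0])
print(p,r)
for x in (-.02,-.01,0,.01,.02):
  ys,b=fins(K,T,im,p,(x,)); hp=b-np.convolve(b,np.ones(52)/52,'same')
  for lo,hi in((-.11,-.06),(-.085,-.035),(-.06,0),(0,.05),(.05,.11)):
    m=(ys>lo)&(ys<hi); hh=hp[m]/hp[m].std(); ph=np.angle((hh*np.exp(2j*np.pi*ys[m]/.013)).sum())/2/np.pi*13; am=abs((hh*np.exp(2j*np.pi*ys[m]/.013)).mean()); print(x,lo,"bright peak offset mm %.2f amp %.2f"%(ph,am))
hb=px2w(K,T,f([(132,415),(199,412),(132,520),(198,520)]),.2187); print("bar",hb)
print("peak",px2w(K,T,f([(167,446),(165,528)]),.24))
E
```

```text
[ 0.4694 -0.2967  0.0692] [[-0.4798  0.1511]
 [-0.6309  0.0557]
 [ 0.4544 -0.8941]
 [ 0.6458  0.9291]]
-0.02 -0.11 bright peak offset mm 0.73 amp 0.69
-0.02 -0.085 bright peak offset mm 0.56 amp 0.66
-0.02 -0.06 bright peak offset mm 0.09 amp 0.45
-0.02 0 bright peak offset mm 3.77 amp 0.39
-0.02 0.05 bright peak offset mm 3.53 amp 0.58
-0.01 -0.11 bright peak offset mm 0.75 amp 0.66
-0.01 -0.085 bright peak offset mm 0.37 amp 0.67
-0.01 -0.06 bright peak offset mm -0.28 amp 0.54
-0.01 0 bright peak offset mm 4.39 amp 0.46
-0.01 0.05 bright peak offset mm 3.44 amp 0.51
0 -0.11 bright peak offset mm 0.92 amp 0.68
0 -0.085 bright peak offset mm 0.30 amp 0.66
0 -0.06 bright peak offset mm -0.38 amp 0.49
0 0 bright peak offset mm 4.53 amp 0.41
0 0.05 bright peak offset mm 3.66 amp 0.54
0.01 -0.11 bright peak offset mm 0.81 amp 0.68
0.01 -0.085 bright peak offset mm 0.17 amp 0.59
0.01 -0.06 bright peak offset mm -0.70 amp 0.42
0.01 0 bright peak offset mm 4.39 amp 0.49
0.01 0.05 bright peak offset mm 3.77 amp 0.55
0.02 -0.11 bright peak offset mm 0.96 amp 0.63
0.02 -0.085 bright peak offset mm 0.61 amp 0.64
0.02 -0.06 bright peak offset mm -0.16 amp 0.48
0.02 0 bright peak offset mm 4.16 amp 0.40
0.02 0.05 bright peak offset mm 3.67 amp 0.60
bar [[ 0.3963 -0.3295  0.2187]
 [ 0.4251 -0.3282  0.2187]
 [ 0.3961 -0.3764  0.2187]
 [ 0.4256 -0.3764  0.2187]]
peak [[ 0.4107 -0.3396  0.24  ]
 [ 0.4102 -0.3741  0.24  ]]
```

```bash
cat >> h.py <<'E'
def overrack(rk,ly,hx=.0108,hy=.0011,z=.36,v=.12):
    y=rk[2]; d=np.array([np.cos(y),np.sin(y)]); n=np.array([-d[1],d[0]])
    p=np.array(rk[:2])+n*ly-hx*d-hy*n
    movel([*p,z],down(np.pi/2+y),v=v); return p,d
E
cat > place1.py <<'E'
from h import *
p,d=overrack((.4694,-.2968,.0692),.039); wait(.5)
movel([*p,.225],v=.08); wait(1.0); f0=get_ft_force()
snap("wrist","pl1a")
hit=movel([*p,.1703],v=.025,until_force=4); print("hit",hit,get_tcp_pos(),get_ft_force()-f0)
wait(.3); K,T,im=snap("wrist","pl1b"); a=cv2.cvtColor(im,cv2.COLOR_RGB2BGR)[60:240,166:346]
K,T,im=snap("scene","pl1s"); b=cv2.cvtColor(im,cv2.COLOR_RGB2BGR)[140:290,90:240]
cv2.imwrite("pics/pl1c.png",np.hstack([cv2.resize(a,(400,400)),cv2.resize(b,(400,400))])); print(get_time())
E
python3 place1.py
```

```text
hit False [ 0.4561 -0.2598  0.1704] [-0.2499 -1.0636 -0.4855]
38.4667
```

View pics/pl1c.png

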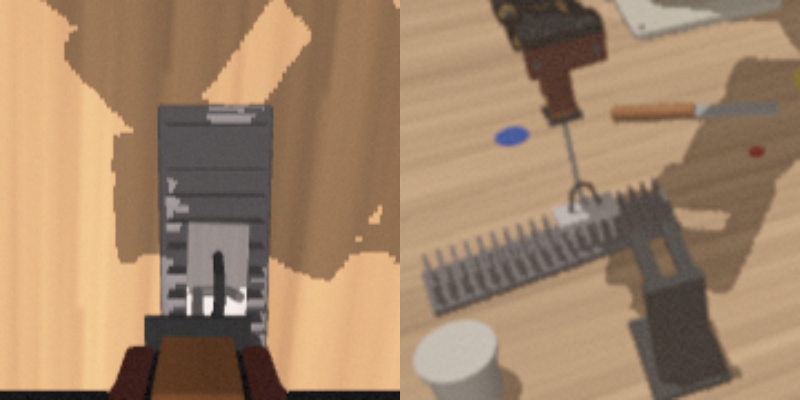

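The head is seated, with its bar just above the rack fins in both views. I'll withdraw the hook and fetch the second head.

Run:
```python
from h import *
t=np.array(get_tcp_pos()); y=.0692; d=np.array([np.cos(y),np.sin(y),0])
print("drag",movel(t-.026*d,v=.03,until_force=4),get_ft_force())
movel(t-.026*d+[0,0,.19],v=.12); K,T,im=snap("wrist","b1")
a=cv2.cvtColor(im,cv2.COLOR_RGB2BGR)[0:240,136:376]
movel([.42,.1,.36],v=.3)
fetch(np.array([.5115,.2170]),-.092)
movel([.40,-.36,.36],down(np.pi/2),v=.16); wait(.6)
K,T,im=snap("wrist","r2"); print(get_time(),get_tcp_pos(),get_ft_force())
b=cv2.cvtColor(im,cv2.COLOR_RGB2BGR)[0:230,200:400]
cv2.imwrite("pics/r2c.png",np.hstack([cv2.resize(a,(280,280))[:, :],cv2.resize(b,None,fx=2.6,fy=2.6,interpolation=cv2.INTER_CUBIC)[:280]]) if 0 else cv2.resize(b,None,fx=2.6,fy=2.6,interpolation=cv2.INTER_CUBIC))
```

```text
drag False [ 0.1179 -0.6748 -0.628 ]
in [0.4233 0.2268 0.0532]
lifted a bit [ 0.3147 -0.627  -2.1554]
up [ 0.685  -0.689  -1.0958] 49.9083
54.375 [ 0.4  -0.36  0.36] [-0.1411 -0.9165 -2.2897]
```

View pics/r2c.png

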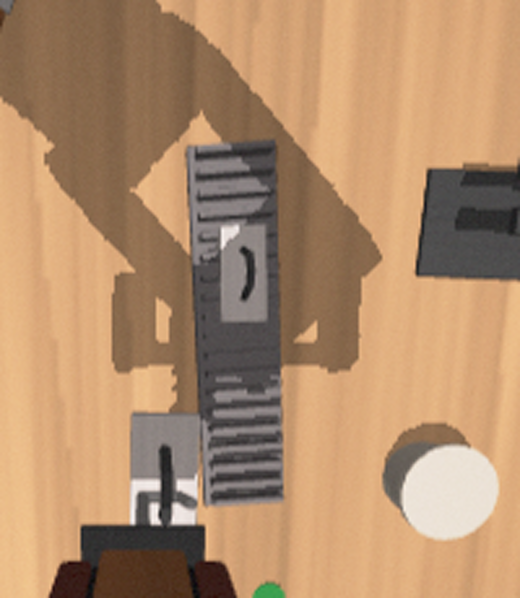

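The rack hasn't moved, the first head stands seated at (243,272), and the second head hangs exactly as the first did. I'll place it at rack y = -39 mm.

Run:
```python
from h import *
p,d=overrack((.4694,-.2968,.0692),-.039); wait(.5)
movel([*p,.225],v=.08); wait(1.0); f0=get_ft_force()
hit=movel([*p,.1703],v=.025,until_force=4); print("hit",hit,get_tcp_pos(),get_ft_force()-f0)
wait(.3); K,T,im=snap("scene","pl2s"); b=cv2.cvtColor(im,cv2.COLOR_RGB2BGR)[140:290,90:240]
if not hit:
    t=np.array(get_tcp_pos()); d=np.r_[d,0]
    print("drag",movel(t-.026*d,v=.03,until_force=4),get_ft_force())
    movel(t-.026*d+[0,0,.19],v=.12)
    # return the rod
    movel([GX-.07,GY,.36],down(YS),v=.2); movel([GX-.07,GY,GZ+.005],v=.1)
    print("slot",movel([GX,GY,GZ+.005],v=.05,until_force=4),get_tcp_pos())
    print(movel([GX,GY,GZ+.0005],v=.02),get_ft_force())
    command_gripper(.55); wait(.3); movel([GX,GY,.26],v=.12)
    command_gripper(1.0)
    # look at rack+stand, then at the timer
    move_pose([.52,-.36,.33],down(np.pi/2)); wait(.3); K,T,im=snap("wrist","e1"); a=cv2.cvtColor(im,cv2.COLOR_RGB2BGR)[0:220,156:376]
    move_pose([.67,-.085,.18],down(np.pi/2)); wait(.3); K,T,im=snap("wrist","tm"); c=cv2.cvtColor(im,cv2.COLOR_RGB2BGR)[60:200,186:326]
    cv2.imwrite("pics/e1c.png",np.hstack([cv2.resize(a,(400,400)),cv2.resize(c,(400,400))])); print(get_time())
else: cv2.imwrite("pics/e1c.png",cv2.resize(b,(400,400)))
```

```text
hit False [ 0.4615 -0.3376  0.1704] [-0.5668 -0.1633 -0.5886]
drag False [-0.8465 -0.4098 -0.9292]
slot False [ 0.6243 -0.2228  0.139 ]
False [ 0.6313 -0.5156 -1.0173]
74.7667
```

View pics/e1c.png

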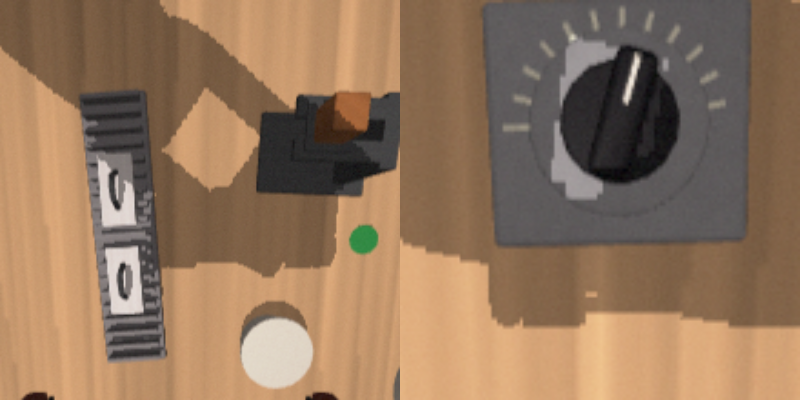

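Both heads stand in the rack at (117,188) and (124,280), and the rod is back in its fork at (345,117). The timer's white line points up and slightly right, from (607,170) to (637,50), and its zero tick is at the left (515,127). That is about 1.8 rad to turn anticlockwise.

Run:
```python
from h import *
K,T,im=load("tm"); f=lambda a:(np.array(a,float)-[400,0])/2.857+[186,60]
print("box",px2w(K,T,f([(485,5),(747,0),(745,240),(497,243)]),.035))
tk=px2w(K,T,f([(515,127),(522,97),(593,22),(622,16),(649,18),(702,55),(717,104)]),.037); print("ticks",tk)
# circle fit of ticks -> axis
A=np.c_[2*tk[:,:2],np.ones(len(tk))]; s=np.linalg.lstsq(A,(tk[:,:2]**2).sum(1),rcond=None)[0]; c=s[:2]; print("axis",c,"r",np.sqrt(s[2]+c@c))
b=px2w(K,T,f([(607,172),(640,52)]),.067); print("bar top",b,b.mean(0))
v=b[1]-b[0]; phi=np.arctan2(v[1],v[0]); z=tk[0,:2]-c; print("phi",phi,"zero dir",np.arctan2(z[1],z[0]),np.arctan2(*(tk[-1,:2]-c)[::-1]))
# white stripe direction
print("line",np.diff(px2w(K,T,f([(627,103),(638,55)]),.067),axis=0))
```

```text
box [[ 0.6303  0.0463  0.035 ]
 [ 0.7261  0.0479  0.035 ]
 [ 0.7293 -0.0385  0.035 ]
 [ 0.6319 -0.0396  0.035 ]]
ticks [[0.6403 0.0036 0.037 ]
 [0.6432 0.0143 0.037 ]
 [0.6698 0.0401 0.037 ]
 [0.6804 0.0421 0.037 ]
 [0.6902 0.0414 0.037 ]
 [0.71   0.0288 0.037 ]
 [0.7161 0.0117 0.037 ]]
axis [0.6795 0.0039] r 0.038378296521069145
bar top [[ 0.6746 -0.0135  0.067 ]
 [ 0.6854  0.0249  0.067 ]] [0.68   0.0057 0.067 ]
phi 1.2953560786006764 zero dir -3.1347806066730737 0.2113178439033712
line [[ 0.0035  0.0151 -0.    ]]
```

Run:
```python
from h import *
c=[.6797,.0045]; phi=1.31
move_pose([*c,.12],down(phi)); command_gripper(.5)
print(movel([*c,.046],v=.05,until_force=5),get_tcp_pos())
command_gripper(0); print("width mm",get_grip_width()*88,get_ft_force())
t0=get_ft_torque()
z=get_tcp_pos()
for a in list(np.arange(.3,1.6,.3))+[1.65,1.75,1.8,1.85,1.9,1.95]:
    move_pose([z[0],z[1],z[2]],down(phi+a)); t=get_ft_torque()-t0; print("%.2f tz %.3f"%(a,t[2]))
    if a>1.4 and abs(t[2])>.15: break
command_gripper(.5); movel([*c,.14],v=.1); command_gripper(1.)
move_pose([.67,-.085,.18],down(np.pi/2)); wait(.3); K,T,im=snap("wrist","tm2"); a=cv2.cvtColor(im,cv2.COLOR_RGB2BGR)[60:200,186:326]
move_pose([.52,-.36,.33],down(np.pi/2)); wait(.3); K,T,im=snap("wrist","e2"); b=cv2.cvtColor(im,cv2.COLOR_RGB2BGR)[0:220,156:376]
cv2.imwrite("pics/e2c.png",np.hstack([cv2.resize(b,(400,400)),cv2.resize(a,(400,400))])); print(get_time())
```

```text
True [0.6796 0.0045 0.0488]
width mm 13.876607478579487 [-5.4524  1.568  12.552 ]
0.30 tz 0.057
0.60 tz 0.015
0.90 tz -0.009
1.20 tz 0.025
1.50 tz 0.079
1.65 tz 0.093
1.75 tz 0.061
1.80 tz 0.050
1.85 tz 0.010
1.90 tz -0.753
87.1083
```

View pics/e2c.png

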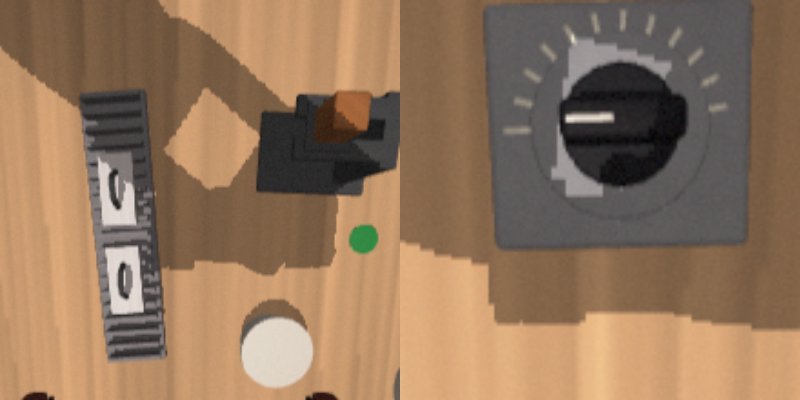

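The timer is at zero: the white line lies on the zero tick, and the torque spiked at the stop. Heads and rod look right, so I compare the rod numerically with its picture from the start.

Run:
```python
from h import *
move_pose((.615,-.30,.25),down(np.pi/2)); wait(.5); snap("wrist","stand3")
def blob(n):
    im=load(n)[2].astype(int)[80:160,230:300]; m=(im[...,0]>im[...,2]*1.8+20)&(im[...,0]>80); y,x=np.nonzero(m); return x.mean(),y.mean(),len(x),x.min(),x.max(),y.min(),y.max()
print(blob("stand2"),blob("stand3"))
```

```text
(np.float64(35.37439222042139), np.float64(32.28525121555916), 617, np.int64(23), np.int64(48), np.int64(20), np.int64(45)) (np.float64(35.4367816091954), np.float64(31.72906403940887), 609, np.int64(23), np.int64(48), np.int64(19), np.int64(44))
```

The rod's handle is within about 0.5 mm of its starting position. Handing in.

```bash
python3 -c "
from station import *
print(job_done(),get_time())"
```

```text
the job is handed in; nothing more can be done
the job is handed in; nothing more can be done
```

I handed the job in: both heads present stand seated in the rack, the timer is at its zero stop, the rod hangs upright in its fork and the tubs were left alone; no verdict came back from the judge.

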